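# Line up the parts tins with the straightedge

### The job

The five round aluminium parts tins stick out unevenly from under the front of the glass display shelf: take the straightedge by its black grip and push them back with its long edge until they stand upright in one straight row, their fronts flush with the front ends of the shelf's two side panels. Touch the tins with the straightedge only, never with the gripper, do not bump the shelf with the arm or gripper, and leave the other things where they are. Then lay the straightedge flat on the mat again, just where and as it lay, and let go of it.

Things in the scene. Friction and masses are not known exactly. Their poses are not given: they have to be found in the camera images.
- shelf: glass display shelf, fixed. Origin on the bench under its middle; x runs from its front (robot side) to its open back, y along its width, z up. Two upright aluminium side panels, 160 mm deep (x -80 to +80 mm), 12 mm thick, inner faces at y = +-135, outer faces at y = +-147 mm, carry a glass board; a wristwatch lies on the glass.
- shelf_line (a point): point on the bench midway between the vertical front ends of the two side panels; axes as the shelf. The tins' fronts belong on the line through it along y. The straightedge is longer than the shelf is wide, so its edge can be brought up against both panel ends; they stop it on this line.
- glass_edge (a point): middle of the lower front edge of the glass board, 160 mm above the bench; axes as the shelf. The board is 330 mm wide (y), 8 mm thick and overhangs the panel ends by 30 mm towards the robot. An upright gripper would hit it when the straightedge reaches the panels: lean the tool back towards the robot by 30 to 48 degrees from vertical.
- tin1_center (a point): centre of parts tin 1 of 5: closed upright aluminium tin, coloured dot on its twist cap, diameter 40 mm, height 25 mm, about 45 g, slides on the bench. z axis up. All tins start between the panels' y, some 50 mm apart, fronts 12 to 55 mm nearer the robot than the panel ends. In place, this centre is 20 mm behind the panel ends.
- tin2_center (a point): centre of parts tin 2 of 5: closed upright aluminium tin, coloured dot on its twist cap, diameter 40 mm, height 25 mm, about 45 g, slides on the bench. z axis up. All tins start between the panels' y, some 50 mm apart, fronts 12 to 55 mm nearer the robot than the panel ends. In place, this centre is 20 mm behind the panel ends.
- tin3_center (a point): centre of parts tin 3 of 5: closed upright aluminium tin, coloured dot on its twist cap, diameter 40 mm, height 25 mm, about 45 g, slides on the bench. z axis up. All tins start between the panels' y, some 50 mm apart, fronts 12 to 55 mm nearer the robot than the panel ends. In place, this centre is 20 mm behind the panel ends.
- tin4_center (a point): centre of parts tin 4 of 5: closed upright aluminium tin, coloured dot on its twist cap, diameter 40 mm, height 25 mm, about 45 g, slides on the bench. z axis up. All tins start between the panels' y, some 50 mm apart, fronts 12 to 55 mm nearer the robot than the panel ends. In place, this centre is 20 mm behind the panel ends.
- tin5_center (a point): centre of parts tin 5 of 5: closed upright aluminium tin, coloured dot on its twist cap, diameter 40 mm, height 25 mm, about 45 g, slides on the bench. z axis up. All tins start between the panels' y, some 50 mm apart, fronts 12 to 55 mm nearer the robot than the panel ends. In place, this centre is 20 mm behind the panel ends.
- straightedge_grip (a point): centre of the straightedge's black grip. Loose aluminium bar, 0.36 kg: 320 mm long (y), 50 mm wide (x +-25, straight edges, graduated at +x), 8 mm thick. The grip stands on its middle, 24 mm along y, 18 along x, 50 tall, top 25 mm above this point; the bar's underside is 33 mm below it. Take the two flat faces that look along y, so the fingers can lean about y. It balances there.
- mat: dark green rubber bench mat fixed to the bench, 170 mm (x) by 340 mm (y), 3 mm thick, origin at the centre of its underside. The straightedge lies along its y on the half nearer the robot (about x = -48 mm, its +x edge the same way as the mat's x), tweezers and screwdriver on the other half.
- tweezers: steel tweezers lying on the mat along its y, about 130 mm long, 12 mm wide, 6 mm high; origin under the middle. Leave alone.
- screwdriver: slim black screwdriver lying on the mat along its y, about 120 mm long, 11 mm thick; origin under the middle. Leave alone.
- holder: round blue plastic watch holder with a brass movement, 60 mm across, 18 mm high, origin under its centre; stands under the glass behind the row of tins. Leave alone.
- dish: white ceramic dish, 68 mm across, 18 mm high, origin under its centre; stands under the glass behind the row of tins. Leave alone.
- oil: small amber glass oil bottle, 22 mm across, 42 mm high, origin under its centre; stands just right (-y) of the front of the right side panel, more than 30 mm clear of the end of a straightedge centred on the shelf. Leave alone.
- loupe: black eye loupe standing on its narrow end, 34 mm across, 26 mm high, origin under its centre; stands beside the left (+y) side panel. Leave alone.

How it is judged:
On the way, in this order (a step that is already met when the one before it is completed fails the run):
1. the straightedge is lifted clear of the mat (z of straightedge_grip in the frame of mat above 0.06 m), for 0.2 s.
2. all five tins stand in line, flush with the panel ends (x of tin1_center in the frame of shelf between -0.064 and -0.056 m and y of tin1_center in the frame of shelf between -0.12 and 0.12 m and angle between each of tin1_center, tin2_center, tin3_center, tin4_center, tin5_center's own z axis and vertical below 0.08 rad and height (world z) of each of tin1_center, tin2_center, tin3_center, tin4_center, tin5_center below 0.02 m and x of tin2_center in the frame of shelf between -0.064 and -0.056 m and y of tin2_center in the frame of shelf between -0.12 and 0.12 m and x of tin3_center in the frame of shelf between -0.064 and -0.056 m and y of tin3_center in the frame of shelf between -0.12 and 0.12 m and x of tin4_center in the frame of shelf between -0.064 and -0.056 m and y of tin4_center in the frame of shelf between -0.12 and 0.12 m and x of tin5_center in the frame of shelf between -0.064 and -0.056 m and y of tin5_center in the frame of shelf between -0.12 and 0.12 m), for 0.2 s.
At the end, for the whole second after the job is handed in: All five tins stand upright on the bench between the side panels, each front within 4 mm of flush with the panel front ends, at rest; the straightedge lies flat and at rest on the mat, its grip within 35 mm of where it was at the start and its length within 0.2 rad of the mat's (all of step 2 and linear speed of each of tin1, tin2, tin3, tin4, tin5, straightedge below 0.01 m/s and distance of straightedge_grip from where it was at the start of the episode below 0.035 m and angle between straightedge_grip's own z axis and vertical below 0.06 rad and z of straightedge_grip in the frame of mat below 0.039 m and angle between the y axis of straightedge_grip and the y axis of mat, either way round below 0.2 rad); the robot touches nothing.
It fails at once if a tin is touched by the gripper or arm (contact force between any of the fingers, the arm and tin1 above 1 N or contact force between any of the fingers, the arm and tin2 above 1 N or contact force between any of the fingers, the arm and tin3 above 1 N or contact force between any of the fingers, the arm and tin4 above 1 N or contact force between any of the fingers, the arm and tin5 above 1 N).
It fails at once if the arm or gripper bumps the glass shelf (contact force between any of the fingers, the arm and shelf above 2 N).
It fails at once if a tin is knocked over (angle between any of tin1_center, tin2_center, tin3_center, tin4_center, tin5_center's own z axis and vertical above 0.6 rad).
It fails at once if one of the other things is moved by more than 15 mm (distance of any of holder, dish, oil, loupe, tweezers, screwdriver from where it was at the start of the episode above 0.015 m).
It also fails if it takes over 51 s, if anything falls off the work surface, if the arm or the gripper's body presses on something with over 40 N, if the wrist force passes 120 N, or if a joint passes its speed limit or range.

### The arm

A 6-joint arm with a two-finger parallel gripper is mounted at the origin on the work surface. World frame = base frame: x ahead of the robot, y to its left, z up, the work surface at z = 0. Lengths are in m, angles in rad, forces in N, time in s.
With the tool pointing down it reaches from about 0.375 to 0.9 m from the base axis. Payload 3.1 kg.
Tool frame: the origin (TCP) lies between the finger pads; the fingertips stand manip.nose_length ahead of it and the grasp point (between the pads) lies 5 mm behind it (manip.nose_length is the distance from the TCP to the fingertips, in m); z points along the fingers, y is the line along which they close (so a half turn about z gives the same grasp; the last joint's range is limited). The gripper opens to 85 mm and grips with 20 to 120 N. Pads are 22 mm wide; open, the fingers measure 114 mm over their backs; the gripper's body (76 mm by 85 mm) begins 54 mm behind the grasp point. The pads swing forward as they close: fully open they stand 13 mm farther back than shut.
Start: joints at [0.988, 0.527, 1.433, -0, 1.181, -0.178], TCP at [0.246, 0.574, 0.245] pointing down, gripper open.
Joint ranges: [-3.08, 3.08], [-0.75, 2.2], [0.22, 2.44], [-1.43, 4.57], [0, 2.65], [-2.85, 2.85]. Speed limits (rad/s): [2.79, 2.79, 3.14, 3.14, 3.14, 3.14].

### API

Orientations are given as a unit quaternion [x, y, z, w].
In Python, from station import monitor, eyes, job, manip gives the robot as it stands.
- The arm moves only by the shell command python3 -m pendant 'ROWS' [FORCE]. ROWS is JSON, a list that holds one entry, the list of rows, each a list of 7 numbers: the shift along the tool's x, y, z as a fraction of full scale, then the turn, a rotation vector about the tool's x, y, z as a fraction of full scale, then the opening, from 0 (shut) to 1 (fully open). A call has 1 to 20 rows; each row shifts and turns the commanded pose from where the row before left it, along the tool's axes as they then stand; what a row does not reach is not made up. Full scale, the value 1, is 800 mm for a shift and 0.12 rad for a turn. A row lasts 1/10 s, in which the tool goes at most 50 mm and 8.59 degrees, less where a joint would pass 70% of its speed; a pose out of reach is approached as far as the arm can. A call with a number of a shift or a turn outside -1 to 1 is refused whole. A call with a gripper value outside its range is refused whole. The fingers move at their own pace and stop on an object; FORCE is the grip in N (left out, the last holds). Time passes only in rows, so rows that do not move let the fingers close. It gives the time, the measured TCP pose, the force, the opening and the grip force at its end, in the units of the state.
- monitor.sense(): the state, without advancing time (a new reading comes with each control period).
- eyes.snapshot(name): name is "side" or "top" or "wrist"; returns a dict with "pixels" (384x512x3 uint8, red, green, blue), "depth" (384x512 float32, m along the optical axis (not along the pixel's ray), 0 where there is no reading), "intrinsics" (3x3 intrinsics, pixels), "eye" and "attitude" of the camera in the world. Camera axes: x right, y down, z forward; pixel columns grow to the right and rows downward; lengths in m; the calibration is good to about 2 mm. A picture is of the moment at which its call begins.
- job.sign_off(): hands the job in; it is judged then, once.
The state is a dict: "t": time; "q": joint angles; "qd": joint speeds; "tau": joint torques, N m; "tcp_pos": TCP position; "tool_rot": TCP orientation; "force": force on the tool from outside, world axes, zero at the start; "ft_torque": the same for the moment, N m; "finger_gap": opening from 0.0 (shut) to 1.0 (fully open); "gripper_force": force on a finger pad.
Only numpy, scipy, OpenCV 4.12 (cv2) and the standard library are available. Lean on these libraries where they do the work, as an engineer would, in place of code of your own. Each camera call takes 0.05 s, during which the arm holds its last target. There are 200 camera calls.

## Working session

There is one attempt and no reset: what is moved stays moved. The work goes in short steps, Python scripts to look and compute and a shell command to move; the robot and the scene stay as the last step left them, time stands still between calls to the robot, and variables do not carry over. Pictures are saved under pics/ and viewed, at most 10 in all, crops included, and the job is handed in when it is done.

```bash
ls; mkdir -p pics; cat > h.py <<'E'
import numpy as np, cv2
from scipy.spatial.transform import Rotation as R
from station import monitor, eyes, job, manip
def snap(n,fn=None):
    s=eyes.snapshot(n)
    if fn: cv2.imwrite(fn,s["pixels"][:,:,::-1])
    return s
def cam(s):
    a=np.array(s["attitude"],float)
    M=R.from_quat(a).as_matrix() if a.size==4 else a
    return np.array(s["eye"]),M,np.array(s["intrinsics"])
def ray(s,u,v,z):
    e,M,K=cam(s); d=M@np.linalg.inv(K)@np.array([u,v,1.]); return e+d*(z-e[2])/d[2]
def cloud(s):
    e,M,K=cam(s); v,u=np.mgrid[:384,:512]; d=s["depth"]
    p=np.stack([u,v,np.ones_like(u)],-1)@np.linalg.inv(K).T*d[...,None]
    return p@M.T+e
E
python3 - <<'E'
from h import *
print(manip.nose_length, monitor.sense())
for n in("top","side"):
    s=snap(n,f"pics/{n}0.png"); np.savez(f"{n}0.npz",**s); print(n,s["eye"],s["attitude"],s["intrinsics"])
E
```

```text
pics
0.014 {'t': 0.0, 'q': array([ 9.87490858e-01,  5.28478628e-01,  1.43389861e+00,  2.98552754e-07,
        1.18138463e+00, -1.78520172e-01]), 'qd': array([-0.00100297,  0.0004677 , -0.00028617,  0.00028113, -0.00094455,
        0.00035767]), 'tau': array([-1.32936616e-04, -4.42356098e+01, -1.78024936e+01, -2.36850838e-04,
        8.43362999e-03, -1.71928127e-05]), 'tcp_pos': array([0.24574206, 0.57392153, 0.2443271 ]), 'tool_rot': array([ 2.01013652e-01,  9.79587840e-01, -1.00681866e-03, -4.03350928e-04]), 'force': array([0.21221302, 0.42219654, 0.28349984]), 'ft_torque': array([ 0.00203772, -0.01759896,  0.01870101]), 'gripper_force': 0.0, 'finger_gap': 0.9965702689222055}
top [0.45729794 0.04058562 0.99645519] [-0.70062302  0.71035362 -0.04704008  0.0480869 ] [[365.74692868   0.         258.05596188]
 [  0.         365.74692868 192.97235444]
 [  0.           0.           1.        ]]
side [0.51213562 0.29761415 0.9313996 ] [-0.07762065  0.98466042 -0.1560791   0.00762908] [[349.88568989   0.         261.01077064]
 [  0.         349.88568989 195.03589529]
 [  0.           0.           1.        ]]
```

View pics/top0.png

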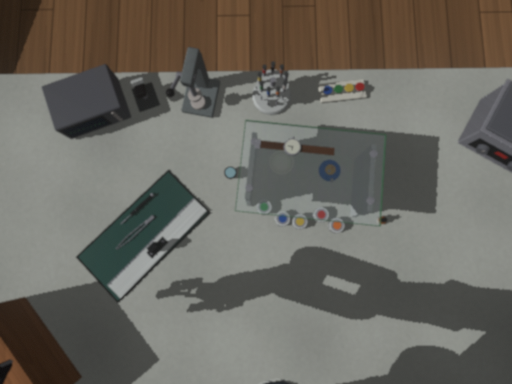

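View pics/side0.png

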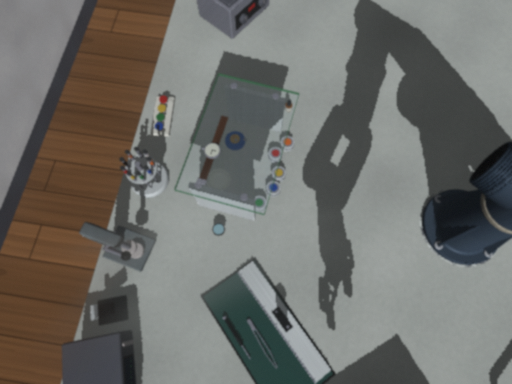

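The top view shows the shelf at about (238–385, 122–225) px. The tin caps are near (264,207), (283,218), (300,222), (321,214) and (337,226), and the mat with the white straightedge is around (145,235), its grip near (157,247). I'll zoom in on both areas.

```bash
python3 - <<'E'
from h import *
t=cv2.imread("pics/top0.png")
a=cv2.resize(t[110:240,225:395],None,fx=4.6,fy=4.6,interpolation=cv2.INTER_CUBIC); cv2.imwrite("pics/shelfcrop.png",a)
s=dict(np.load("top0.npz")); P=cloud(s)
# straightedge: bright low-saturation pixels inside the mat window
img=t; hsv=cv2.cvtColor(img,cv2.COLOR_BGR2HSV)
win=np.zeros(img.shape[:2],np.uint8); win[165:305,70:215]=1
m=((hsv[...,2]>175)&(win>0)).astype(np.uint8)
n,l,st,c=cv2.connectedComponentsWithStats(m); 
for i in range(1,n):
    if st[i,4]>150:
        cnt=np.argwhere(l==i)[:,::-1]
        w=np.array([ray(s,u,v,0.011)[:2] for u,v in cnt],np.float32); r=cv2.minAreaRect(w); print("bar",st[i],r)
g=((hsv[...,0]>60)&(hsv[...,0]<95)&(hsv[...,1]>80)&(hsv[...,2]<110)&(win>0)).astype(np.uint8)
cnt=np.argwhere((g|m)>0)[:,::-1]; n,l,st,c=cv2.connectedComponentsWithStats(g|m); i=1+np.argmax(st[1:,4]); cnt=np.argwhere(l==i)[:,::-1]
w=np.array([ray(s,u,v,0.003)[:2] for u,v in cnt],np.float32); print("mat",cv2.minAreaRect(w),cv2.boxPoints(cv2.minAreaRect(w)))
# grip: dark px with height
reg=(P[...,2]>0.045)&(P[...,2]<0.075)&(win>0); pp=P[reg]; print("grip",len(pp),pp.mean(0),np.ptp(pp,axis=0), np.percentile(pp[:,2],90))
E
```

```text
mat ((0.48650071024894714, 0.3886812627315521), (0.09561065584421158, 0.2769026756286621), 45.13471221923828) [[0.35464704 0.45246783]
 [0.5509066  0.25712898]
 [0.6183544  0.3248947 ]
 [0.42209482 0.5202335 ]]
grip 89 [0.45027314 0.3097476  0.05937892] [0.02536068 0.02738407 0.01959709] 0.06345843223581418
```

View pics/shelfcrop.png

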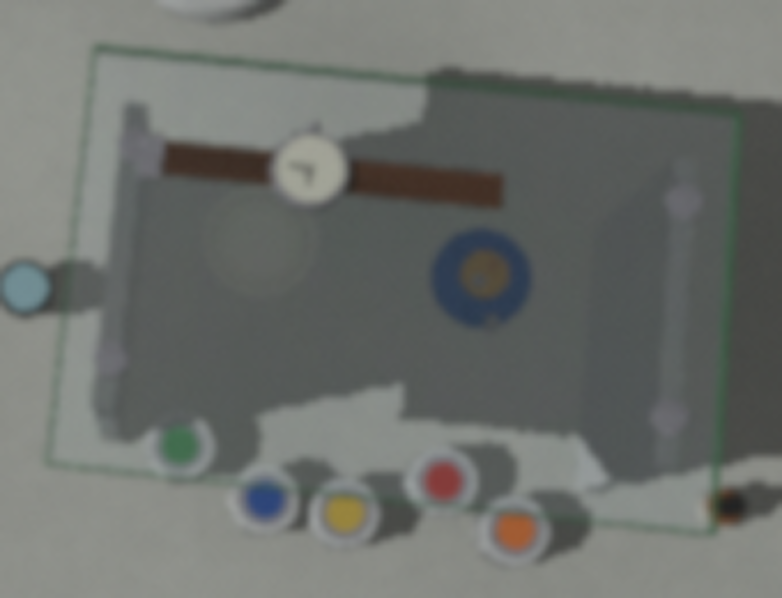

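The crop shows the glass corners at about (47,463), (714,533), (740,115) and (97,47) crop px, the left panel's front end near (110,437), and the five caps in clear colours. Next I'll compute the shelf pose, tins, bar and grip.

```bash
python3 - <<'E'
from h import *
s=dict(np.load("top0.npz")); P=cloud(s); t=cv2.imread("pics/top0.png"); hsv=cv2.cvtColor(t,cv2.COLOR_BGR2HSV)
c=[((x+.5)/4.6-.5+225,(y+.5)/4.6-.5+110) for x,y in [(47,463),(714,533),(740,115),(97,47)]]
W=np.array([ray(s,u,v,.166)[:2] for u,v in c]); print("glass",W.round(4).tolist())
for a,b in((0,1),(1,2),(2,3),(3,0)): print(np.linalg.norm(W[a]-W[b]).round(4),np.degrees(np.arctan2(*(W[a]-W[b])[::-1])).round(2))
yd=(W[0]-W[1]+W[3]-W[2]); yd/=np.linalg.norm(yd); xd=np.array([yd[1],-yd[0]])
front=(W[0]+W[1])/2; ctr=W.mean(0); o=front+xd*.03; print("yaw",np.degrees(np.arctan2(xd[1],xd[0])),"line",o,"ctr",ctr,"front dist",(ctr-front)@xd)
# tins
for nm,lo,hi in(("green",50,85),("blue",105,125),("yellow",20,32),("orange",8,16),("red",0,6)):
    m=(hsv[...,0]>=lo)&(hsv[...,0]<=hi)&(hsv[...,1]>85); 
    if nm=="red": m|=(hsv[...,0]>173)&(hsv[...,1]>85)
    k=np.zeros(m.shape,bool); k[200:235,255:348]=1; m=(m&k).astype(np.uint8)
    n,l,st,ce=cv2.connectedComponentsWithStats(m); i=1+np.argmax(st[1:,4])
    w=ray(s,*ce[i],.025)[:2]; print(nm,st[i,4],ce[i].round(1),w.round(4),"shelf rel line",((w-o)@xd).round(4),((w-o)@yd).round(4),"depth z",P[int(ce[i][1]),int(ce[i][0]),2])
print("hsv bar",hsv[265,130],hsv[220,190], hsv[240,120])
win=np.zeros(t.shape[:2],np.uint8); win[165:305,70:215]=1
m=((hsv[...,2]>140)&(P[...,2]>.006)&(P[...,2]<.02)&(win>0)).astype(np.uint8)
n,l,st,ce=cv2.connectedComponentsWithStats(m)
for i in range(1,n):
    if st[i,4]>150:
        w=np.array([ray(s,u,v,.011)[:2] for v,u in np.argwhere(l==i)],np.float32); print("bar",st[i],cv2.minAreaRect(w))
m=((P[...,2]>.05)&(P[...,2]<.075)&(win>0)).astype(np.uint8)
n,l,st,ce=cv2.connectedComponentsWithStats(m);print(st,ce); pts=P[m>0]; print(pts[:,2].round(3))
g=(win>0)&(hsv[...,0]>60)&(hsv[...,0]<95)&(hsv[...,1]>90)&(hsv[...,2]<110); print(g.sum(), np.median(P[g],0))
E
```

```text
glass [[0.5308, 0.0945], [0.4917, -0.2334], [0.7034, -0.259], [0.744, 0.0678]]
0.3302 83.21
0.2132 173.11
0.3293 -97.08
0.2149 -7.14
yaw -6.938747898370392 line [ 0.54105487 -0.07307879] ctr [ 0.61750292 -0.08252001] front dist 0.10702871375690023
green 27 [263.6 206.3] [0.5529 0.0268] shelf rel line -0.0003 0.1006 depth z 0.16834379002100341
blue 43 [282.1 218.2] [ 0.5204 -0.0218] shelf rel line -0.0267 0.0484 depth z 0.028353736108036154
yellow 45 [299.4 220.9] [ 0.5125 -0.0676] shelf rel line -0.029 0.002 depth z 0.028423707650494734
orange 50 [336.6 224.9] [ 0.5007 -0.1657] shelf rel line -0.0289 -0.0968 depth z 0.02630872847616894
red 41 [321.  214.2] [ 0.5295 -0.1254] shelf rel line -0.0052 -0.0533 depth z 0.1667992418506522
hsv bar [ 80   5 157] [ 70   5 161] [83 75 68]
bar [154 201  51  40 737] ((0.5064831376075745, 0.25252050161361694), (0.04243599250912666, 0.1516956239938736), 45.070762634277344)
bar [109 249  55  48 856] ((0.3924840986728668, 0.3664524257183075), (0.04326825961470604, 0.15993328392505646), 45.55230712890625)
[[     0      0    512    384 196527]
 [   147    242     12     11     81]] [[255.54243946 191.47726775]
 [152.5308642  246.65432099]]
[0.062 0.061 0.062 0.054 0.06  0.062 0.063 0.062 0.061 0.051 0.06  0.062
 0.059 0.063 0.059 0.061 0.059 0.052 0.058 0.061 0.064 0.061 0.064 0.061
 0.061 0.06  0.059 0.051 0.06  0.062 0.063 0.062 0.062 0.062 0.062 0.061
 0.062 0.062 0.055 0.06  0.065 0.064 0.061 0.064 0.06  0.063 0.06  0.061
 0.061 0.057 0.062 0.064 0.061 0.061 0.058 0.06  0.061 0.062 0.061 0.059
 0.051 0.063 0.061 0.065 0.06  0.063 0.064 0.06  0.06  0.062 0.061 0.064
 0.062 0.06  0.059 0.062 0.06  0.062 0.057 0.062 0.057]
0 [nan nan nan]
  return _methods._mean(a, axis=axis, dtype=dtype,
  ret = um.true_divide(
```

```bash
python3 -m pendant '[[[0,0,0,0,0,-0.995,1],[0,0,0,0,0,-0.995,1],[0,0,0,0,0,-0.995,1],[0,0,0,0,0,-0.995,1],[0,0,0,0,0,-0.995,1],[0,0,0,0,0,-0.995,1],[0,0,0,0,0,-0.995,1],[0,0,0,0,0,-0.995,1],[0,0,0,0,0,-0.995,1],[0,0,0,0,0,-0.995,1],[0.0136,-0.046,0.0192,0,0,0,1],[0.0136,-0.046,0.0192,0,0,0,1],[0.0136,-0.046,0.0192,0,0,0,1],[0.0136,-0.046,0.0192,0,0,0,1],[0.0136,-0.046,0.0192,0,0,0,1],[0.0136,-0.046,0.0192,0,0,0,1],[0.0136,-0.046,0.0192,0,0,0,1],[0.0136,-0.046,0.0192,0,0,0,1],[0.0136,-0.046,0.0192,0,0,0,1]]]'
python3 -m pendant '[[[0,0,0,0,-0.97,0,1],[0,0,0,0,-0.97,0,1],[0,0,0,0,-0.97,0,1],[0,0,0,0,-0.97,0,1],[0,0,0,0,-0.97,0,1],[0,0,0,0,-0.97,0,1],[0,0,0,0,0,0,1]]]'
python3 - <<'E'
from h import *
s=monitor.sense(); print(s["q"].round(3),R.from_quat(s["tool_rot"]).as_matrix().round(4),s["tcp_pos"])
w=snap("wrist","pics/wrist1.png"); np.savez("wrist1.npz",**w); print(w["eye"],w["attitude"])
E
```

```text
t: 2.0
tcp_pos: [0.4127, 0.2703, 0.1064]
tool_rot: [-0.385, 0.923, 0.0, -0.0]
force: [0.5, -0.1, 0.0]
finger_gap: 1.003
gripper_force: 0.0
t: 2.7
tcp_pos: [0.432, 0.3187, 0.1699]
tool_rot: [-0.364, 0.899, 0.091, 0.226]
force: [1.0, -1.0, -0.1]
finger_gap: 1.002
gripper_force: 0.0
[ 0.315  0.448  2.074  0.895  0.267 -2.854] [[-0.633  -0.6951  0.3407]
 [-0.6131  0.7189  0.3276]
 [-0.4727 -0.0015 -0.8812]] [0.43204426 0.31872313 0.16987601]
[0.33815121 0.2278629  0.24550735] [0.35880661 0.84610963 0.36259089 0.154545  ]
```

View pics/wrist1.png

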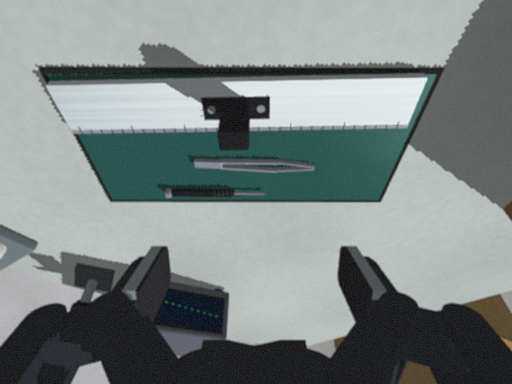

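The picture shows the mat with the straightedge at (45–435, 78–130) px and its grip near (235,120), with the tweezers and screwdriver beyond. The lean didn't finish: joint 6 is at its limit and the wrist is near straight. I'll fit a small kinematic model to choose the better half-turn.

```bash
cat > kin.py <<'E'
import numpy as np
from scipy.spatial.transform import Rotation as R
from scipy.optimize import least_squares
def fk(q,p):
    h,L1,L2,d,b,c,a=p
    pl=R.from_euler('z',q[0])
    s=q[1]+q[2]
    w=np.array([a+L1*np.sin(q[1])+L2*np.sin(s),b,h+L1*np.cos(q[1])+L2*np.cos(s)])
    Rt=pl*R.from_euler('y',s)*R.from_euler('z',q[3])*R.from_euler('y',q[4])*R.from_euler('z',q[5]+c)
    return pl.apply(w)+Rt.apply([0,0,d]),Rt
LO=np.array([-3.08,-.75,.22,-1.43,0,-2.85]);HI=np.array([3.08,2.2,2.44,4.57,2.65,2.85])
def ik(pos,Rt,p,q0):
    def f(q):
        x,r=fk(q,p); return np.r_[(x-pos)*5,(r.inv()*Rt).as_rotvec()]
    s=least_squares(f,np.clip(q0,LO+.01,HI-.01),bounds=(LO,HI)); return s.x,np.abs(s.fun).max()
E
python3 - <<'E'
from kin import *; from h import *
s=monitor.sense()
D=[(np.array([9.87490858e-01,5.28478628e-01,1.43389861,0,1.18138463,-.178520172]),np.array([.24574206,.57392153,.2443271]),R.from_quat([2.01013652e-01,9.79587840e-01,-1.00681866e-03,-4.03350928e-04])),
(s["q"],s["tcp_pos"],R.from_quat(s["tool_rot"]))]
import pickle; pickle.dump(D,open("D.pkl","wb"))
def f(p):
    o=[]
    for q,x,r in D:
        X,Q=fk(q,p); o+=list(X-x)+list((Q.inv()*r).as_rotvec())
    return np.array(o)
for c in (np.pi/2,-np.pi/2):
    z=least_squares(f,[.3,.4,.4,.2,.1,c,0.]); print(z.x.round(4),np.abs(z.fun).max(),z.fun.round(4))
E
```

```text
[-0.5466  1.407   0.3705  0.2827  0.111   1.5708 -0.4369] 2.7237584490755204e-07 [ 0.  0.  0. -0.  0.  0. -0. -0.  0. -0. -0. -0.]
[-0.5466  1.407   0.3705  0.2827  0.111  -4.7124 -0.4369] 2.7237584493801807e-07 [ 0.  0.  0. -0.  0.  0. -0.  0. -0. -0. -0. -0.]
```

```bash
python3 -m pendant '[[[0,0,-0.006,0,0,1,1],[0,0,-0.006,0,0,1,1],[0,0,-0.006,0,0,1,1],[0,0,-0.006,0,0,1,1],[0,0,-0.006,0,0,1,1],[0,0,-0.006,0,0,1,1],[0,0,-0.006,0,0,1,1],[0,0,-0.006,0,0,1,1],[0,0,-0.006,0,0,1,1],[0,0,-0.006,0,0,1,1],[0,0,-0.006,0,0,1,1],[0,0,-0.006,0,0,1,1],[0,0,-0.006,0,0,1,1],[0,0,-0.006,0,0,1,1],[0,0,-0.006,0,0,1,1],[0,0,-0.006,0,0,1,1],[0,0,-0.006,0,0,1,1],[0,0,-0.006,0,0,1,1],[0,0,-0.006,0,0,1,1],[0,0,0,0,0,0,1]]]'
cat > fit.py <<'E'
from kin import *; from h import *
import pickle
D=pickle.load(open("D.pkl","rb")); s=monitor.sense(); D.append((s["q"],s["tcp_pos"],R.from_quat(s["tool_rot"]))); pickle.dump(D,open("D.pkl","wb"))
def f(p):
    p=[*p[:4],.111,np.pi/2,p[4]]
    return np.ravel([fk(q,p)[0]-x for q,x,r in D])
z=least_squares(f,[.3,.4,.4,.2,0.]); P=[*z.x[:4],.111,np.pi/2,z.x[4]]; pickle.dump(P,open("P.pkl","wb"))
print(np.round(P,4),np.abs(z.fun).max(),np.linalg.svd(z.jac)[1])
E
python3 - <<'E'
from fit import *
print(s["q"].round(3),s["tcp_pos"])
def tool(az,lean):  # tool y = -bar y ; tool x=+bar x when upright
    a=np.radians(az); bx=np.array([np.cos(a),np.sin(a),0]); by=np.array([-np.sin(a),np.cos(a),0]); t=np.radians(lean)
    tz=bx*np.sin(t)+np.array([0,0,-np.cos(t)]); ty=-by; return R.from_matrix(np.c_[np.cross(ty,tz),ty,tz]),bx,by,tz
xs=np.array([np.cos(np.radians(-6.94)),np.sin(np.radians(-6.94)),0])
for lean in(32,38,42,46,48):
  for nm,g,az in(("mat",[.4495,.3095,.042],45.2),("matup",[.4495,.3095,.16],45.2),("shelf",np.array([.541,-.0731,.045])-.025*xs,-6.94),("shelfback",np.array([.541,-.0731,.045])-.11*xs,-6.94)):
    T,bx,by,tz=tool(az,lean)
    for q4,q6 in((0.,1.1),(1.5,-.5),(3.1,-2)):
        q,e=ik(np.array(g)+.005*tz,T,P,np.array([.3,.5,2,q4,.3,q6])); print(lean,nm,q4,q.round(2),"%.4f"%e)
E
```

```text
t: 4.75
tcp_pos: [0.4001, 0.2874, 0.2476]
tool_rot: [0.666, 0.706, 0.24, 0.011]
force: [0.3, -0.4, 0.5]
finger_gap: 1.001
gripper_force: 0.0
[ 0.0833  0.6296  0.358   0.2321  0.111   1.5708 -0.0484] 0.024074242937216717 [3.09598938 2.25888634 0.51128872 0.17327272 0.14437007]
[ 0.259  0.23   2.084  0.546  0.454 -0.249] [0.40005556 0.28741722 0.24758668]
32 mat 0.0 [ 0.29  0.65  2.27  2.38  0.38 -1.28] 0.0000
32 mat 1.5 [ 0.29  0.65  2.27  2.38  0.38 -1.28] 0.0000
32 mat 3.1 [ 0.29  0.65  2.27  2.38  0.38 -1.28] 0.0000
32 matup 0.0 [ 0.29  0.44  2.13  1.3   0.27 -0.16] 0.0000
32 matup 1.5 [ 0.29  0.44  2.13  1.3   0.27 -0.16] 0.0000
32 matup 3.1 [ 0.29  0.44  2.13  1.3   0.27 -0.16] 0.0000
32 shelf 0.0 [-0.42  0.63  2.34  2.73  0.4  -1.44] 0.0000
32 shelf 1.5 [-0.42  0.63  2.34  2.73  0.4  -1.44] 0.0000
32 shelf 3.1 [-0.42  0.63  2.34  2.73  0.4  -1.44] 0.0000
32 shelfback 0.0 [-0.46  0.57  2.44  2.67  0.33 -1.43] 0.1127
32 shelfback 1.5 [-0.46  0.57  2.44  2.67  0.33 -1.43] 0.1127
32 shelfback 3.1 [-0.46  0.57  2.44  2.67  0.33 -1.43] 0.1127
38 mat 0.0 [ 0.27  0.67  2.33  2.51  0.55 
[... 2065 characters left out ...]
8 mat 0.0 [ 0.23  0.73  2.43  2.59  0.86 -1.59] 0.0000
48 mat 1.5 [ 0.23  0.73  2.43  2.59  0.86 -1.59] 0.0000
48 mat 3.1 [ 0.23  0.73  2.43  2.59  0.86 -1.59] 0.0000
48 matup 0.0 [ 0.23  0.47  2.3   2.28  0.55 -1.19] 0.0000
48 matup 1.5 [ 0.23  0.47  2.3   2.28  0.55 -1.19] 0.0000
48 matup 3.1 [ 0.23  0.47  2.3   2.28  0.55 -1.19] 0.0000
48 shelf 0.0 [-0.44  0.69  2.44  2.81  0.77 -1.56] 0.0614
48 shelf 1.5 [-0.44  0.69  2.44  2.81  0.77 -1.56] 0.0614
48 shelf 3.1 [-0.44  0.69  2.44  2.81  0.77 -1.56] 0.0614
48 shelfback 0.0 [-0.47  0.58  2.44  2.7   0.46 -1.46] 0.2674
48 shelfback 1.5 [-0.47  0.58  2.44  2.7   0.46 -1.46] 0.2674
48 shelfback 3.1 [-0.47  0.58  2.44  2.7   0.46 -1.46] 0.2674
```

```bash
python3 - <<'E'
from h import *; from kin import *
import pickle
D=pickle.load(open("D.pkl","rb"))
# wrist-plane data: unwind q1
def pred(q,p):
    h,L1,L2,d,b,a,e=p
    s=q[1]+q[2]; Rt=R.from_euler('y',s)*R.from_euler('z',q[3])*R.from_euler('y',q[4])
    return np.array([a+L1*np.sin(q[1])+L2*np.sin(s)+e*np.cos(s),b,h+L1*np.cos(q[1])+L2*np.cos(s)-e*np.sin(s)])+Rt.apply([0,0,d])
X=[R.from_euler('z',-q[0]).apply(x) for q,x,r in D]
for x,(q,_,_) in zip(X,D): print(x.round(4),q.round(3))
for fixa in(0,1):
    f=lambda p:np.ravel([pred(q,[*p[:5],p[5]*fixa,p[6]])-x for (q,_,_),x in zip(D,X)])
    z=least_squares(f,[.3,.4,.4,.2,.1,0,0]); print(z.x.round(4),np.abs(z.fun).max(),z.fun.round(4))
E
```

```text
[0.6144 0.111  0.2443] [ 0.987  0.528  1.434  0.     1.181 -0.179]
[0.5086 0.1692 0.1687] [ 0.314  0.45   2.075  0.893  0.267 -2.854]
[0.4603 0.1754 0.2476] [ 0.259  0.23   2.084  0.546  0.454 -0.249]
[ 0.2742  0.588   0.3917  0.2827  0.111  -0.0013  0.1141] 2.818266740811648e-08 [ 0. -0.  0.  0.  0. -0. -0.  0. -0.]
[0.2742 0.588  0.3917 0.2827 0.111  0.     0.1141] 1.1505015190538259e-08 [ 0. -0.  0.  0.  0.  0. -0. -0. -0.]
```

The fit is now exact, so I'll redo the reach study with the true model.

```bash
cat > kin.py <<'E'
import numpy as np
from scipy.spatial.transform import Rotation as R
from scipy.optimize import least_squares
def fk(q):
    h,L1,L2,d,b,e=.2742,.588,.3917,.2827,.111,.1141
    s=q[1]+q[2]; pl=R.from_euler('z',q[0])
    Rt=pl*R.from_euler('y',s)*R.from_euler('z',q[3])*R.from_euler('y',q[4])*R.from_euler('z',q[5]+np.pi/2)
    w=np.array([L1*np.sin(q[1])+L2*np.sin(s)+e*np.cos(s),b,h+L1*np.cos(q[1])+L2*np.cos(s)-e*np.sin(s)])
    return pl.apply(w)+Rt.apply([0,0,d]),Rt
LO=np.array([-3.08,-.75,.22,-1.43,0,-2.85]);HI=np.array([3.08,2.2,2.44,4.57,2.65,2.85])
def ik(pos,Rt,q0):
    f=lambda q:(lambda x,r:np.r_[(x-pos)*5,(r.inv()*Rt).as_rotvec()])(*fk(q))
    s=least_squares(f,np.clip(q0,LO+.01,HI-.01),bounds=(LO,HI)); return s.x,np.abs(s.fun).max()
def tool(az,lean,sg=-1):  # tool y = sg * bar y
    a=np.radians(az); bx=np.array([np.cos(a),np.sin(a),0]); by=np.array([-np.sin(a),np.cos(a),0]); t=np.radians(lean)
    tz=bx*np.sin(t)+np.array([0,0,-np.cos(t)]); ty=sg*by; return R.from_matrix(np.c_[np.cross(ty,tz),ty,tz]),bx,by,tz
E
python3 - <<'E'
from kin import *
xs=tool(-6.94,0)[1]; L=np.array([.541,-.0731,0])
for lean in(30,34,38,42):
  for nm,g,az in(("mat",np.array([.4495,.3095,.042]),45.2),("matup",np.array([.4495,.3095,.15]),45.2),("shelf",L-.025*xs+[0,0,.045],-6.94),("sback",L-.085*xs+[0,0,.045],-6.94),("sbackup",L-.085*xs+[0,0,.1],-6.94)):
   for sg in(-1,1):
    T,bx,by,tz=tool(az,lean,sg)
    best=min((ik(g+.005*tz,T,np.array([.3,.5,2,q4,.3,q6])) for q4,q6 in((0.,1.1),(1.5,-.5),(3.1,-2),(0,-2),(3,1))),key=lambda z:z[1])
    print(lean,nm,sg,best[0].round(2),"%.4f"%best[1])
E
```

```text
30 mat -1 [ 0.27  0.79  2.12  2.3   0.34 -1.22] 0.0000
30 mat 1 [0.27 0.79 2.12 2.3  0.34 1.92] 0.0000
30 matup -1 [ 0.27  0.52  2.08  1.28  0.26 -0.16] 0.0000
30 matup 1 [0.26 0.52 2.1  1.4  0.26 2.85] 0.0150
30 shelf -1 [-0.43  0.78  2.2   2.7   0.37 -1.43] 0.0000
30 shelf 1 [-0.43  0.78  2.2   2.7   0.37  1.71] 0.0000
30 sback -1 [-0.5   0.83  2.36  2.79  0.56 -1.6 ] 0.0000
30 sback 1 [-0.5   0.83  2.36  2.79  0.56  1.54] 0.0000
30 sbackup -1 [-0.5   0.64  2.34  2.62  0.38 -1.41] 0.0000
30 sbackup 1 [-0.5   0.64  2.34  2.62  0.38  1.73] 0.0000
34 mat -1 [ 0.24  0.82  2.17  2.44  0.46 -1.38] 0.0000
34 mat 1 [0.24 0.82 2.17 2.44 0.46 1.76] 0.0000
34 matup -1 [ 0.24  0.53  2.13  1.72  0.3  -0.62] 0.0000
34 matup 1 [0.24 0.53 2.13 1.72 0.3  2.52] 0.0000
34 shelf -1 [-0.45  0.82  2.24  2.77  0.52 -1.52] 0.0000
34 shelf 1 [-0.45  0.82  2.24  2.77  0.52  1.62] 0.0000
34 sback -1 [-0.52  0.89  2.4   2.81  0.73 -1.66] 0.0000
34 sback 1 [-0.52  0.89  2.4   2.81  0.73  1.49] 0.0000
34 sbackup -1 [-0.52  0.69  2.39  2.71  0.53 -1.52] 0.0000
34 sbackup 1 [-0.52  0.69  2.39  2.71  0.53  1.62] 0
[... 411 characters left out ...]
2.44  2.82  0.89  1.44] 0.0080
38 sbackup -1 [-0.54  0.75  2.44  2.75  0.71 -1.6 ] 0.0000
38 sbackup 1 [-0.54  0.75  2.44  2.75  0.71  1.54] 0.0000
42 mat -1 [ 0.2   0.9   2.24  2.55  0.73 -1.57] 0.0000
42 mat 1 [0.2  0.9  2.24 2.55 0.73 1.57] 0.0000
42 matup -1 [ 0.2   0.59  2.22  2.21  0.48 -1.16] 0.0000
42 matup 1 [0.2  0.59 2.22 2.21 0.48 1.98] 0.0000
42 shelf -1 [-0.48  0.92  2.32  2.82  0.83 -1.62] 0.0000
42 shelf 1 [-0.48  0.92  2.32  2.82  0.83  1.52] 0.0000
42 sback -1 [-0.54  0.97  2.44  2.82  0.94 -1.7 ] 0.0439
42 sback 1 [-0.54  0.97  2.44  2.82  0.94  1.44] 0.0439
42 sbackup -1 [-0.54  0.76  2.44  2.75  0.75 -1.61] 0.0406
42 sbackup 1 [-0.54  0.76  2.44  2.75  0.75  1.53] 0.0406
```

```bash
cat > plan.py <<'E'
from h import *; from kin import *
def plan(pos,Rt,n,s=None):
    s=s or monitor.sense(); R0=R.from_quat(s["tool_rot"]); Q=(R0.inv()*Rt).as_rotvec(); w=Q/n
    p=R0.inv().apply(np.array(pos)-s["tcp_pos"]); S=sum(R.from_rotvec(w*i).as_matrix() for i in range(n)); v=np.linalg.solve(S,p)
    print("row",(v/.8).round(4).tolist(),(w/.12).round(4).tolist(),"x",n,"mm/row %.1f deg/row %.2f"%(np.linalg.norm(v)*1e3,np.degrees(np.linalg.norm(w))))
    q=s["q"]; qs=[q]; x=np.array(s["tcp_pos"]); r=R0
    for i in range(n):
        x=x+r.apply(v); r=r*R.from_rotvec(w); q2,e=ik(x,r,q); qs.append(q2); q=q2
        if e>1e-3: print("unreachable row",i,e)
    print("end q",q.round(2),"max dq/row",np.abs(np.diff(qs,axis=0)).max(0).round(2))
E
python3 - <<'E'
from plan import *
w=dict(np.load("wrist1.npz")); P=cloud(w); g=(P[...,2]>.052)&(P[...,2]<.07)&(np.hypot(P[...,0]-.45,P[...,1]-.31)<.05); p=P[g]
print("grip top wrist",len(p),np.median(p,0),cv2.minAreaRect(p[:,:2].astype(np.float32)))
hs=cv2.cvtColor(np.ascontiguousarray(w["pixels"][:,:,::-1]),cv2.COLOR_BGR2HSV); b=(hs[...,1]<30)&(hs[...,2]>150)&(P[...,2]>.007)&(P[...,2]<.016)&(np.hypot(P[...,0]-.45,P[...,1]-.31)<.19)
print("bar wrist",b.sum(),cv2.minAreaRect(P[b][:,:2].astype(np.float32)))
T,bx,by,tz=tool(45.2,35); G=np.array([.4495,.3095,.041])
plan(G-.075*tz,T,16)
E
```

```text
grip top wrist 767 [0.4475924  0.3109884  0.06102053] ((0.44957277178764343, 0.31228676438331604), (0.01890963688492775, 0.02396772988140583), 43.25822448730469)
bar wrist 14706 ((0.48114854097366333, 0.3442350924015045), (0.13976047933101654, 0.3212578594684601), 45.284019470214844)
row [-0.0057, -0.0009, 0.01] [-0.0229, 0.0634, 0.4387] x 16 mm/row 9.2 deg/row 3.05
end q [ 0.17  0.65  2.28  2.28  0.45 -1.29] max dq/row [0.01 0.03 0.01 0.14 0.03 0.1 ]
```

```bash
python3 -m pendant '[[[-0.0057,-0.0009,0.01,-0.0229,0.0634,0.4387,1],[-0.0057,-0.0009,0.01,-0.0229,0.0634,0.4387,1],[-0.0057,-0.0009,0.01,-0.0229,0.0634,0.4387,1],[-0.0057,-0.0009,0.01,-0.0229,0.0634,0.4387,1],[-0.0057,-0.0009,0.01,-0.0229,0.0634,0.4387,1],[-0.0057,-0.0009,0.01,-0.0229,0.0634,0.4387,1],[-0.0057,-0.0009,0.01,-0.0229,0.0634,0.4387,1],[-0.0057,-0.0009,0.01,-0.0229,0.0634,0.4387,1],[-0.0057,-0.0009,0.01,-0.0229,0.0634,0.4387,1],[-0.0057,-0.0009,0.01,-0.0229,0.0634,0.4387,1],[-0.0057,-0.0009,0.01,-0.0229,0.0634,0.4387,1],[-0.0057,-0.0009,0.01,-0.0229,0.0634,0.4387,1],[-0.0057,-0.0009,0.01,-0.0229,0.0634,0.4387,1],[-0.0057,-0.0009,0.01,-0.0229,0.0634,0.4387,1],[-0.0057,-0.0009,0.01,-0.0229,0.0634,0.4387,1],[-0.0057,-0.0009,0.01,-0.0229,0.0634,0.4387,1],[0,0,0,0,0,0,1]]]'
python3 - <<'E'
from plan import *
T,bx,by,tz=tool(45.2,35); G=np.array([.4494,.3108,.041])
s=monitor.sense(); print(s["q"].round(2),s["tcp_pos"], R.from_quat(s["tool_rot"]).apply([0,0,1]),tz)
plan(G+.005*tz,T,5)
E
```

```text
t: 6.45
tcp_pos: [0.4194, 0.2788, 0.1011]
tool_rot: [0.881, 0.367, 0.276, -0.116]
force: [0.2, 0.0, 0.0]
finger_gap: 1.002
gripper_force: 0.0
[ 0.17  0.66  2.28  2.27  0.45 -1.29] [0.41938641 0.27882561 0.10107379] [ 0.40176596  0.40661848 -0.8205154 ] [ 0.40416158  0.40699305 -0.81915204]
row [0.0004, -0.0003, 0.0198] [-0.0024, 0.004, 0.0009] x 5 mm/row 15.9 deg/row 0.03
end q [ 0.24  0.83  2.17  2.46  0.5  -1.42] max dq/row [0.02 0.04 0.02 0.05 0.01 0.04]
```

```bash
python3 -m pendant '[[[0.0004,-0.0003,0.0198,0,0,0,1],[0.0004,-0.0003,0.0198,0,0,0,1],[0.0004,-0.0003,0.0198,0,0,0,1],[0.0004,-0.0003,0.0198,0,0,0,1],[0.0004,-0.0003,0.0198,0,0,0,1],[0,0,0,0,0,0,1],[0,0,0,0,0,0,0],[0,0,0,0,0,0,0],[0,0,0,0,0,0,0],[0,0,0,0,0,0,0],[0,0,0,0,0,0,0],[0,0,0,0,0,0,0],[0,0,0,0,0,0,0],[0,0,0,0,0,0,0]]]' 90
python3 - <<'E'
from plan import *
T,bx,by,tz=tool(45.2,35)
s=monitor.sense(); np.save("grasp.npy",np.r_[s["tcp_pos"],s["tool_rot"]]); print(s["q"].round(2),s["tcp_pos"])
r=R.from_quat(s["tool_rot"]).as_matrix(); print("up 90mm in tool axes", (r.T@[0,0,.09]/.8/4).round(4))
E
```

```text
t: 7.85
tcp_pos: [0.452, 0.3133, 0.0401]
tool_rot: [0.88, 0.366, 0.279, -0.116]
force: [-1.5, -2.2, 5.8]
finger_gap: 0.267
gripper_force: 88.5
[ 0.24  0.82  2.17  2.46  0.49 -1.41] [0.45196366 0.3132706  0.04008632]
up 90mm in tool axes [ 0.0162  0.     -0.023 ]
```

```bash
python3 -m pendant '[[[0.0162,0,-0.023,0,0,0,0],[0.0162,0,-0.023,0,0,0,0],[0.0162,0,-0.023,0,0,0,0],[0.0162,0,-0.023,0,0,0,0],[0,0,0,0,0,0,0],[0,0,0,0,0,0,0]]]'
python3 - <<'E'
from plan import *
g=np.load("grasp.npy"); Rg=R.from_quat(g[3:]); bar=np.array([.4494,.3108,.036]); rel=Rg.inv().apply(bar-g[:3]); np.save("rel.npy",rel)
s=monitor.sense(); print(s["q"].round(2))
T=R.from_euler('z',-6.94-45.25,degrees=True)*Rg; xs=tool(-6.94,0)[1]; ys=tool(-6.94,0)[2]; L=np.array([.541,-.0731,0])
tgt=L-.09*xs+[0,0,.126]; tcp=tgt-T.apply(rel)
for n in(16,20): plan(tcp,T,n)
# corner clearance along screw path n=16
n=16;R0=R.from_quat(s["tool_rot"]);w=(R0.inv()*T).as_rotvec()/n;S=sum(R.from_rotvec(w*i).as_matrix() for i in range(n));v=np.linalg.solve(S,R0.inv().apply(tcp-s["tcp_pos"]))
x=s["tcp_pos"];r=R0
for i in range(n):
    x=x+r.apply(v);r=r*R.from_rotvec(w); c=x+r.apply(rel); B=r*T.inv()*R.from_euler('z',-6.94,degrees=True)
    e=[c+B.apply([.025,sy*.16,-.033])-L for sy in(-1,1)]; print(i,c.round(3),[(round(float(k@xs),3),round(float(k@ys),3)) for k in e])
w=snap("wrist"); P=cloud(w); bx=tool(45.25,0)[1]
m=(np.abs(P[...,2]-.101)<.02)&(np.linalg.norm(P[...,:2]-bar[:2],axis=-1)<.17); p=P[m]; A=np.c_[(p[:,:2]-bar[:2])@bx,(p[:,:2]-bar[:2])@[-bx[1],bx[0]],np.ones(len(p))]; print("bar top plane slope x,y, z",np.linalg.lstsq(A,p[:,2],rcond=None)[0].round(4),len(p))
E
```

```text
t: 8.45
tcp_pos: [0.4522, 0.3131, 0.1291]
tool_rot: [0.88, 0.366, 0.278, -0.115]
force: [0.2, -0.4, -4.1]
finger_gap: 0.269
gripper_force: 89.2
[ 0.24  0.58  2.15  1.97  0.33 -0.88]
row [-0.0086, 0.0285, -0.0061] [-0.2725, 0.0004, 0.3882] x 16 mm/row 24.3 deg/row 3.26
end q [-0.53  0.58  2.39  2.61  0.46 -1.42] max dq/row [0.06 0.   0.02 0.05 0.02 0.04]
row [-0.0068, 0.0229, -0.0048] [-0.218, 0.0003, 0.3106] x 20 mm/row 19.5 deg/row 2.61
end q [-0.53  0.58  2.39  2.61  0.46 -1.42] max dq/row [0.05 0.   0.02 0.04 0.02 0.03]
0 [0.46  0.289 0.125] [(0.013, 0.263), (-0.229, 0.473)]
1 [0.469 0.266 0.125] [(0.019, 0.234), (-0.21, 0.458)]
2 [0.476 0.243 0.125] [(0.024, 0.205), (-0.192, 0.441)]
3 [0.482 0.22  0.125] [(0.027, 0.176), (-0.175, 0.424)]
4 [0.487 0.196 0.125] [(0.028, 0.146), (-0.159, 0.405)]
5 [0.491 0.173 0.125] [(0.028, 0.116), (-0.145, 0.386)]
6 [0.493 0.149 0.126] [(0.026, 0.087), (-0.131, 0.366)]
7 [0.494 0.124 0.126] [(0.022, 0.058), (-0.119, 0.345)]
8 [0.493 0.1   0.126] [(0.017, 0.029), (-0.107, 0.324)]
9 [0.491 0.076 0.126] [(0.01, -0.0), (-0.097, 0.301)]
10 [0.488 0.052 0.126] [(0.001, -0.028), (-0.089, 0.279)]
11 [0.483 0.029 0.126] [(-0.009, -0.056), (-0.081, 0.256)]
12 [0.477 0.005 0.126] [(-0.021, -0.083), (-0.075, 0.232)]
13 [ 0.47  -0.018  0.126] [(-0.034, -0.11), (-0.07, 0.208)]
14 [ 0.462 -0.04   0.126] [(-0.049, -0.135), (-0.067, 0.184)]
15 [ 0.452 -0.062  0.126] [(-0.065, -0.16), (-0.065, 0.16)]Traceback (most recent call last):
  File "<stdin>", line 14, in <module>
ValueError: matmul: Input operand 1 has a mismatch in its core dimension 0, with gufunc signature (n?,k),(k,m?)->(n?,m?) (size 3 is different from 2)
```

```bash
python3 - <<'E'
from plan import *
g=np.load("grasp.npy"); Rg=R.from_quat(g[3:]); rel=np.load("rel.npy"); bar=np.array([.4494,.3108,.036])
s=monitor.sense(); T=R.from_euler('z',-6.94-45.25,degrees=True)*Rg; xs=tool(-6.94,0)[1]; L=np.array([.541,-.0731,0])
plan(s["tcp_pos"]+[0,0,0],T,9)
tcp=L-.09*xs+[0,0,.126]-T.apply(rel)
s2=dict(s); s2["tool_rot"]=T.as_quat(); plan(tcp,T,11,s2)
w=snap("wrist"); P=cloud(w); bx=tool(45.25,0)[1][:2]
m=(np.abs(P[...,2]-.101)<.02)&(np.linalg.norm(P[...,:2]-bar[:2],axis=-1)<.17); p=P[m]; A=np.c_[(p[:,:2]-bar[:2])@bx,(p[:,:2]-bar[:2])@[-bx[1],bx[0]],np.ones(len(p))]; print("bar top plane slope x,y, z",np.linalg.lstsq(A,p[:,2],rcond=None)[0].round(4),len(p))
E
```

```text
row [0.0, 0.0, 0.0] [-0.4846, 0.0022, 0.6897] x 9 mm/row 0.0 deg/row 5.80
unreachable row 7 0.001511153914331429
unreachable row 8 0.027015081319905068
end q [ 0.59  0.62  2.05  4.57  0.38 -2.39] max dq/row [0.04 0.02 0.03 0.42 0.05 0.3 ]
row [0.0047, 0.0423, 0.0031] [0.0, 0.0, 0.0] x 11 mm/row 34.2 deg/row 0.00
unreachable row 0 0.0014228404189625772
end q [-0.53  0.58  2.39  2.61  0.46 -1.42] max dq/row [0.29 0.01 0.06 2.6  0.03 1.56]
bar top plane slope x,y, z [-0.0011  0.0003  0.0997] 32299
```

```bash
python3 - <<'E'
from plan import *
g=np.load("grasp.npy"); Rg=R.from_quat(g[3:]); rel=np.load("rel.npy"); s=monitor.sense()
xs,ys=tool(-6.94,0)[1:3]; L=np.array([.541,-.0731,0])
R0=R.from_quat(s["tool_rot"]); x0=s["tcp_pos"]
for cx,cy,yw,n in((.42,.215,13,10),(*(L-.09*xs)[:2],-6.94,9)):
    T=R.from_euler('z',yw-45.25,degrees=True)*Rg; tcp=np.array([cx,cy,.126])-T.apply(rel)
    plan(tcp,T,n,s)
    R0=R.from_quat(s["tool_rot"]);w=(R0.inv()*T).as_rotvec()/n;S=sum(R.from_rotvec(w*i).as_matrix() for i in range(n));v=np.linalg.solve(S,R0.inv().apply(tcp-s["tcp_pos"]));x=s["tcp_pos"];r=R0
    for i in range(n):
        x=x+r.apply(v);r=r*R.from_rotvec(w); c=x+r.apply(rel); B=r*Rg.inv()*R.from_euler('z',45.25,degrees=True)
        e=[c+B.apply([.025,sy*.16,-.033])-L for sy in(-1,1)]; print(i,c.round(3),[(round(float(k@xs),3),round(float(k@ys),3)) for k in e])
    s=dict(s); s["tcp_pos"]=tcp; s["tool_rot"]=T.as_quat(); s["q"]=ik(tcp,T,s["q"])[0]
E
```

```text
row [-0.0075, 0.0088, -0.0056] [-0.2697, 0.0028, 0.3831] x 10 mm/row 10.3 deg/row 3.22
end q [ 0.24  0.57  2.33  3.17  0.37 -1.58] max dq/row [0.01 0.   0.02 0.13 0.02 0.08]
0 [0.449 0.3   0.124] [(0.0, 0.273), (-0.241, 0.484)]
1 [0.448 0.29  0.124] [(-0.005, 0.256), (-0.234, 0.479)]
2 [0.446 0.28  0.125] [(-0.01, 0.238), (-0.227, 0.474)]
3 [0.444 0.27  0.125] [(-0.017, 0.221), (-0.22, 0.469)]
4 [0.441 0.261 0.125] [(-0.025, 0.205), (-0.213, 0.463)]
5 [0.438 0.251 0.125] [(-0.034, 0.188), (-0.207, 0.457)]
6 [0.434 0.242 0.125] [(-0.043, 0.173), (-0.201, 0.451)]
7 [0.43  0.233 0.126] [(-0.054, 0.158), (-0.196, 0.444)]
8 [0.425 0.224 0.126] [(-0.065, 0.143), (-0.191, 0.438)]
9 [0.42  0.215 0.126] [(-0.077, 0.129), (-0.186, 0.43)]
row [0.0013, 0.0391, 0.001] [-0.1855, -0.0001, 0.2635] x 9 mm/row 31.3 deg/row 2.22
end q [-0.53  0.58  2.39  2.61  0.46 -1.42] max dq/row [0.09 0.   0.02 0.07 0.02 0.03]
0 [0.428 0.185 0.126] [(-0.071, 0.098), (-0.168, 0.403)]
1 [0.435 0.155 0.126] [(-0.066, 0.066), (-0.151, 0.374)]
2 [0.441 0.124 0.126] [(-0.062, 0.034), (-0.135, 0.345)]
3 [0.446 0.093 0.126] [(-0.059, 0.001), (-0.121, 0.315)]
4 [0.45  0.062 0.126] [(-0.058, -0.031), (-0.107, 0.285)]
5 [0.452 0.031 0.126] [(-0.058, -0.063), (-0.095, 0.255)]
6 [0.453 0.    0.126] [(-0.059, -0.096), (-0.084, 0.223)]
7 [ 0.453 -0.031  0.126] [(-0.061, -0.128), (-0.074, 0.192)]
8 [ 0.452 -0.062  0.126] [(-0.065, -0.16), (-0.065, 0.16)]
```

Clear path. I'll drive both legs.

```bash
python3 -m pendant '[[[-0.0075,0.0088,-0.0056,-0.2697,0.0028,0.3831,0],[-0.0075,0.0088,-0.0056,-0.2697,0.0028,0.3831,0],[-0.0075,0.0088,-0.0056,-0.2697,0.0028,0.3831,0],[-0.0075,0.0088,-0.0056,-0.2697,0.0028,0.3831,0],[-0.0075,0.0088,-0.0056,-0.2697,0.0028,0.3831,0],[-0.0075,0.0088,-0.0056,-0.2697,0.0028,0.3831,0],[-0.0075,0.0088,-0.0056,-0.2697,0.0028,0.3831,0],[-0.0075,0.0088,-0.0056,-0.2697,0.0028,0.3831,0],[-0.0075,0.0088,-0.0056,-0.2697,0.0028,0.3831,0],[-0.0075,0.0088,-0.0056,-0.2697,0.0028,0.3831,0]]]'
python3 -m pendant '[[[0.0013,0.0391,0.001,-0.1855,-0.0001,0.2635,0],[0.0013,0.0391,0.001,-0.1855,-0.0001,0.2635,0],[0.0013,0.0391,0.001,-0.1855,-0.0001,0.2635,0],[0.0013,0.0391,0.001,-0.1855,-0.0001,0.2635,0],[0.0013,0.0391,0.001,-0.1855,-0.0001,0.2635,0],[0.0013,0.0391,0.001,-0.1855,-0.0001,0.2635,0],[0.0013,0.0391,0.001,-0.1855,-0.0001,0.2635,0],[0.0013,0.0391,0.001,-0.1855,-0.0001,0.2635,0],[0.0013,0.0391,0.001,-0.1855,-0.0001,0.2635,0],[0,0,0,0,0,0,0],[0,0,0,0,0,0,0]]]'
cat > where.py <<'E'
from plan import *
g=np.load("grasp.npy"); Rg=R.from_quat(g[3:]); rel=np.load("rel.npy"); s=monitor.sense()
xs,ys=tool(-6.94,0)[1:3]; L=np.array([.541,-.0731,0]); T=R.from_euler('z',-6.94-45.25,degrees=True)*Rg
c=s["tcp_pos"]+R.from_quat(s["tool_rot"]).apply(rel)
print("grip in line frame",((c-L)@xs).round(4),((c-L)@ys).round(4),c[2].round(4),"rot err",np.degrees((T*R.from_quat(s["tool_rot"]).inv()).as_rotvec()).round(2),"F",s["force"].round(1),"q",s["q"].round(2))
def go(x,y,z,n): plan(L+x*xs+y*ys+[0,0,z]-T.apply(rel),T,n,s)
E
python3 - <<'E'
from where import *
go(-.09,0,.037,6)
w=snap("wrist","pics/w2.png"); np.savez("w2.npz",**w); t=snap("top"); np.savez("t2.npz",**t)
E
```

```text
t: 9.55
tcp_pos: [0.4235, 0.215, 0.1297]
tool_rot: [0.948, 0.106, 0.299, -0.033]
force: [-0.3, 0.5, -4.4]
finger_gap: 0.267
gripper_force: 89.1
t: 10.65
tcp_pos: [0.4557, -0.0634, 0.1295]
tool_rot: [0.952, -0.059, 0.301, 0.018]
force: [-0.1, -0.3, -3.1]
finger_gap: 0.264
gripper_force: 89.7
grip in line frame -0.0894 -0.0005 0.1254 rot err [-0.11 -0.01  0.09] F [-0.1 -0.3 -3.1] q [-0.53  0.58  2.39  2.6   0.46 -1.42]
row [-0.0107, -0.0001, 0.015] [-0.0009, 0.0007, -0.0034] x 6 mm/row 14.7 deg/row 0.02
end q [-0.53  0.91  2.43  2.82  0.8  -1.68] max dq/row [0.   0.06 0.01 0.06 0.06 0.07]
```

View pics/w2.png

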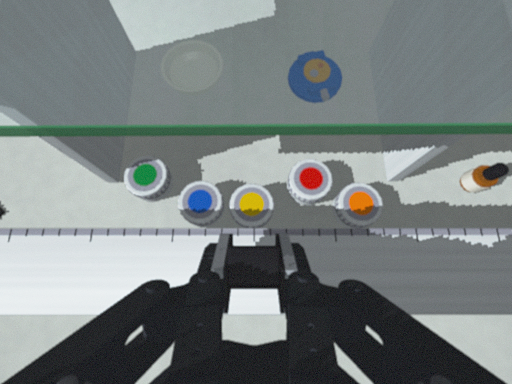

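The wrist view shows the bar's graduated edge at row 231, the caps at (145,175), (200,201), (252,203), (311,179) and (361,203), the panels' bottom front corners near (120,182) and (390,180), and the glass edge at row ~130. I'll check the line estimate with these.

```bash
python3 - <<'E'
from where import *
w=dict(np.load("w2.npz"))
def f(n,u,v,z): p=ray(w,u,v,z)-L; print(n,(p@xs).round(4),(p@ys).round(4))
for n,u,v in(("g",145,175),("b",200,201),("y",252,203),("r",311,179),("o",361,203)): f(n,u,v,.025)
for u,v in((108,181),(124,181),(390,180)): f("panel",u,v,0)
for u in(20,256,490): f("glasslow",u,134 if u>250 else 135,.16)
for u,v in((20,231),(256,230),(490,231)): f("bar edge",u,v,c[2]-.025)
t=dict(np.load("t2.npz"))
E
python3 - <<'E'
import cv2,numpy as np
i=cv2.imread("pics/w2.png"); a=i[110:250,60:190]; b=i[110:250,350:480]
cv2.imwrite("pics/w2c.png",cv2.resize(np.hstack([a,b]),None,fx=3,fy=3,interpolation=cv2.INTER_CUBIC))
E
```

```text
grip in line frame -0.0898 0.001 0.1257 rot err [-0.13 -0.01 -0.07] F [ 0.6 -0.  -3. ] q [-0.53  0.58  2.39  2.6   0.46 -1.42]
g -0.0008 0.1008
b -0.0259 0.0485
y -0.0279 0.0015
r -0.0052 -0.0531
o -0.0282 -0.0968
panel 0.0018 0.1474
panel 0.0018 0.1312
panel 0.002 -0.1382
glasslow -0.0296 0.1071
glasslow -0.0295 -0.0012
glasslow -0.0298 -0.1086
bar edge -0.0645 0.1445
bar edge -0.0643 -0.0014
bar edge -0.0654 -0.146
```

View pics/w2c.png

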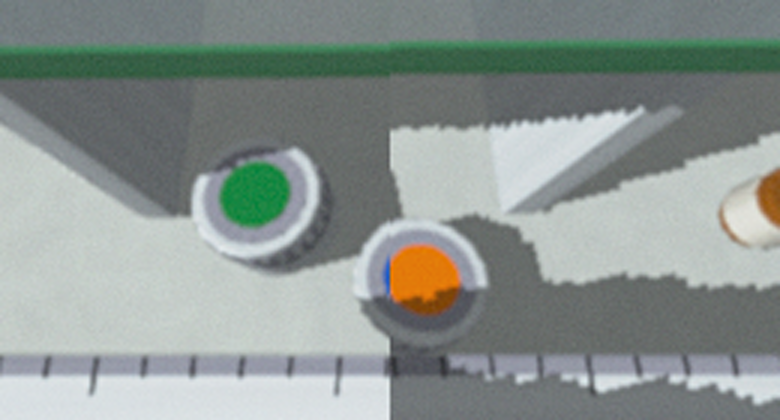

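The crop confirms the panel front corners lie about 2 mm behind my line estimate, parallel within 0.2 mm. I'll lower the bar and push.

```bash
python3 -m pendant '[[[-0.0106,-0.0001,0.0149,0,0,0,0],[-0.0106,-0.0001,0.0149,0,0,0,0],[-0.0106,-0.0001,0.0149,0,0,0,0],[-0.0106,-0.0001,0.0149,0,0,0,0],[-0.0106,-0.0001,0.0149,0,0,0,0],[-0.0106,-0.0001,0.0149,0,0,0,0],[0,0,0,0,0,0,0],[0,0,0,0,0,0,0]]]'
python3 - <<'E'
from where import *
go(-.033,0,.0375,18)
E
```

```text
t: 11.55
tcp_pos: [0.4559, -0.0609, 0.0425]
tool_rot: [0.951, -0.057, 0.302, 0.017]
force: [-0.5, 0.3, -3.8]
finger_gap: 0.264
gripper_force: 89.7
grip in line frame -0.0895 0.0019 0.0384 rot err [-0.1   0.07 -0.13] F [-0.5  0.3 -3.8] q [-0.52  0.91  2.43  2.82  0.8  -1.68]
row [0.0032, 0.0001, 0.0023] [-0.0013, -0.0004, 0.0003] x 18 mm/row 3.1 deg/row 0.01
end q [-0.46  0.84  2.27  2.79  0.58 -1.55] max dq/row [0.   0.01 0.01 0.   0.01 0.01]
```

```bash
python3 -m pendant '[[[0.0032,0.0001,0.0023,0,0,0,0],[0.0032,0.0001,0.0023,0,0,0,0],[0.0032,0.0001,0.0023,0,0,0,0],[0.0032,0.0001,0.0023,0,0,0,0],[0.0032,0.0001,0.0023,0,0,0,0],[0.0032,0.0001,0.0023,0,0,0,0],[0.0032,0.0001,0.0023,0,0,0,0],[0.0032,0.0001,0.0023,0,0,0,0],[0.0032,0.0001,0.0023,0,0,0,0],[0.0032,0.0001,0.0023,0,0,0,0],[0.0032,0.0001,0.0023,0,0,0,0],[0.0032,0.0001,0.0023,0,0,0,0],[0.0032,0.0001,0.0023,0,0,0,0],[0.0032,0.0001,0.0023,0,0,0,0],[0.0032,0.0001,0.0023,0,0,0,0],[0.0032,0.0001,0.0023,0,0,0,0],[0.0032,0.0001,0.0023,0,0,0,0],[0.0032,0.0001,0.0023,0,0,0,0],[0,0,0,0,0,0,0]]]'
python3 - <<'E'
from where import *
go(-.026,0,.0375,6)
w=snap("wrist","pics/w3.png"); np.savez("w3.npz",**w)
E
```

```text
t: 13.45
tcp_pos: [0.5133, -0.0706, 0.0426]
tool_rot: [0.951, -0.058, 0.303, 0.018]
force: [0.1, 0.1, -4.1]
finger_gap: 0.267
gripper_force: 89.7
grip in line frame -0.0314 -0.0008 0.0385 rot err [-0.03  0.24 -0.04] F [ 0.1  0.1 -4.1] q [-0.46  0.84  2.27  2.78  0.58 -1.55]
row [0.0008, -0.0002, 0.0008] [-0.0017, -0.0057, -0.0001] x 6 mm/row 0.9 deg/row 0.04
end q [-0.45  0.83  2.25  2.78  0.56 -1.54] max dq/row [0. 0. 0. 0. 0. 0.]
```

View pics/w3.png

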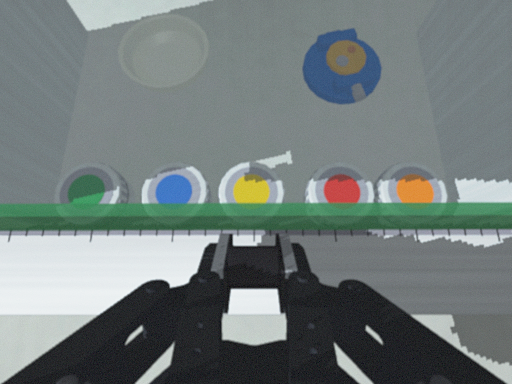

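All five tins stand in a row at cap row ~190, centres at x ≈ 87, 173, 251, 341 and 414 px. Now I'll creep on to the panel ends.

```bash
python3 -m pendant '[[[0.001,0,0.0007,0,0,0,0],[0.001,0,0.0007,0,0,0,0],[0.001,0,0.0007,0,0,0,0],[0.001,0,0.0007,0,0,0,0],[0.001,0,0.0007,0,0,0,0],[0,0,0,0,0,0,0]]]'; python3 -c "
from where import *"
python3 -m pendant '[[[0.001,0,0.0007,0,0,0,0],[0,0,0,0,0,0,0]]]'; python3 -c "
from where import *"
python3 -m pendant '[[[0.001,0,0.0007,0,0,0,0],[0,0,0,0,0,0,0]]]'; python3 -c "
from where import *"
```

```text
t: 14.1
tcp_pos: [0.5175, -0.071, 0.0424]
tool_rot: [0.951, -0.058, 0.303, 0.018]
force: [-1.0, -0.3, -3.1]
finger_gap: 0.27
gripper_force: 89.8
grip in line frame -0.0272 -0.0007 0.0383 rot err [-0.06  0.17 -0.04] F [-1.  -0.3 -3.1] q [-0.46  0.83  2.26  2.78  0.57 -1.54]
t: 14.3
tcp_pos: [0.5181, -0.0709, 0.0425]
tool_rot: [0.951, -0.058, 0.302, 0.018]
force: [-2.0, -0.1, -3.5]
finger_gap: 0.266
gripper_force: 89.8
grip in line frame -0.0266 -0.0005 0.0384 rot err [-0.07  0.14 -0.04] F [-2.  -0.1 -3.5] q [-0.46  0.83  2.26  2.78  0.56 -1.53]
t: 14.5
tcp_pos: [0.5185, -0.0709, 0.0423]
tool_rot: [0.951, -0.058, 0.302, 0.018]
force: [-3.2, -1.0, -2.5]
finger_gap: 0.264
gripper_force: 90.1
grip in line frame -0.0262 -0.0005 0.0382 rot err [-0.08  0.06 -0.04] F [-3.2 -1.  -2.5] q [-0.46  0.83  2.25  2.77  0.56 -1.53]
```

```bash
for i in 1 ; do python3 -m pendant '[[[0.001,0,0.0007,0,0,0,0],[0.001,0,0.0007,0,0,0,0],[0,0,0,0,0,0,0]]]' >/dev/null; python3 -c "
from where import *"
python3 -m pendant '[[[0.001,0,0.0007,0,0,0,0],[0.001,0,0.0007,0,0,0,0],[0,0,0,0,0,0,0]]]' >/dev/null; python3 -c "
from where import *"
python3 -m pendant '[[[0.001,0,0.0007,0,0,0,0],[0.001,0,0.0007,0,0,0,0],[0,0,0,0,0,0,0]]]'>/dev/null; python3 -c "
from where import *
w=snap('wrist'); np.savez('w4.npz',**w); hs=cv2.cvtColor(w['pixels'],cv2.COLOR_RGB2HSV)
for nm,lo,hi,u0 in(('g',45,85,87),('b',105,125,173),('y',20,32,251),('r',0,7,341),('r2',170,180,341),('o',8,17,414)):
    m=(hs[...,0]>=lo)&(hs[...,0]<=hi)&(hs[...,1]>100); k=np.zeros(m.shape,bool); k[150:203,u0-30:u0+30]=1; m&=k
    if m.sum()>30:
        v,u=np.argwhere(m).mean(0); p=ray(w,u,v,.025)-L; print(nm,m.sum(),u.round(),v.round(),(p@xs).round(4),(p@ys).round(4), np.ptp(np.argwhere(m),axis=0))
"; done
```

```text
grip in line frame -0.026 -0.0002 0.0379 rot err [-0.14 -0.16 -0.01] F [-6.6 -1.1 -0.1] q [-0.45  0.83  2.25  2.77  0.55 -1.53]
grip in line frame -0.0258 0.0 0.0375 rot err [-0.2  -0.37  0.02] F [-10.1  -1.8   2.1] q [-0.45  0.83  2.25  2.77  0.54 -1.52]
grip in line frame -0.0257 0.0003 0.0371 rot err [-0.26 -0.59  0.05] F [-13.4  -2.3   4.1] q [-0.45  0.83  2.24  2.77  0.54 -1.52]
g 781 86.0 190.0 0.0215 0.1013 [27 35]
b 881 174.0 189.0 0.0217 0.0484 [28 36]
y 874 252.0 189.0 0.0216 0.0016 [28 35]
r 702 344.0 190.0 0.0211 -0.0532 [28 36]
r2 183 344.0 186.0 0.0233 -0.0532 [28 36]
o 911 418.0 189.0 0.0216 -0.0974 [29 36]
```

The bar is firmly against both panels (13 N), and the tins sit at 21.1–21.7 mm in the camera frame, which puts the panel line at +1.8. That makes them flush. Backing off, then lifting.

```bash
python3 -m pendant '[[[-0.002,0,-0.0014,0,0,0,0],[-0.002,0,-0.0014,0,0,0,0],[-0.002,0,-0.0014,0,0,0,0],[-0.0051,0,-0.0036,0,0,0,0],[-0.0051,0,-0.0036,0,0,0,0],[-0.0051,0,-0.0036,0,0,0,0],[-0.0051,0,-0.0036,0,0,0,0],[-0.0051,0,-0.0036,0,0,0,0],[-0.0051,0,-0.0036,0,0,0,0],[-0.0051,0,-0.0036,0,0,0,0],[-0.0051,0,-0.0036,0,0,0,0],[-0.0051,0,-0.0036,0,0,0,0],[-0.0051,0,-0.0036,0,0,0,0],[-0.0051,0,-0.0036,0,0,0,0],[-0.0051,0,-0.0036,0,0,0,0],[0,0,0,0,0,0,0],[0,0,0,0,0,0,0]]]' 
python3 - <<'E'
from where import *
go(-.09,0,.126,6)
w=snap("wrist"); P=cloud(w); hs=cv2.cvtColor(w['pixels'],cv2.COLOR_RGB2HSV); ok=np.abs((P-L)@xs)<.06
for nm,lo,hi in(('g',45,85),('b',105,125),('y',20,32),('r',0,7),('o',8,17)):
    m=((hs[...,0]>=lo)&(hs[...,0]<=hi)&(hs[...,1]>130)&(((P-L)@xs)<.1)).astype(np.uint8); n,l,st,ce=cv2.connectedComponentsWithStats(m); i=1+np.argmax(st[1:,4]); p=ray(w,*ce[i],.025)-L; print(nm,st[i,4],ce[i].round(),(p@xs).round(4),(p@ys).round(4))
E
```

```text
t: 17.15
tcp_pos: [0.4595, -0.0639, 0.0423]
tool_rot: [0.951, -0.058, 0.303, 0.018]
force: [0.6, 0.0, -3.9]
finger_gap: 0.269
gripper_force: 89.8
grip in line frame -0.0855 -0.0006 0.0382 rot err [-0.08  0.14 -0.02] F [ 0.6  0.  -3.9] q [-0.53  0.9   2.42  2.81  0.78 -1.67]
row [0.0098, -0.0001, -0.0155] [-0.0021, -0.0032, -0.001] x 6 mm/row 14.6 deg/row 0.03
end q [-0.53  0.58  2.39  2.61  0.46 -1.42] max dq/row [0.   0.06 0.01 0.06 0.06 0.07]
g 680 [101. 106.] 0.0205 0.1012
b 725 [180. 105.] 0.0208 0.0484
y 734 [251. 105.] 0.0209 0.0016
r 554 [334. 105.] 0.0208 -0.0532
o 738 [401. 104.] 0.0211 -0.0975
```

The tins measure 20.5–21.1 mm, straight and in place. Lifting, then back along the same path.

```bash
python3 -m pendant '[[[0.0098,-0.0001,-0.0155,0,0,0,0],[0.0098,-0.0001,-0.0155,0,0,0,0],[0.0098,-0.0001,-0.0155,0,0,0,0],[0.0098,-0.0001,-0.0155,0,0,0,0],[0.0098,-0.0001,-0.0155,0,0,0,0],[0.0098,-0.0001,-0.0155,0,0,0,0],[0,0,0,0,0,0,0]]]' 
python3 - <<'E'
from where import *
for cx,cy,yw,n in((.42,.215,13,9),(.4494,.3108,45.25,10)):
    T2=R.from_euler('z',yw-45.25,degrees=True)*Rg; tcp=np.array([cx,cy,.126])-T2.apply(rel); plan(tcp,T2,n,s)
    s=dict(s); s["tcp_pos"]=tcp; s["tool_rot"]=T2.as_quat(); s["q"]=ik(tcp,T2,s["q"])[0]
E
```

```text
t: 17.9
tcp_pos: [0.4555, -0.0628, 0.1322]
tool_rot: [0.951, -0.057, 0.304, 0.019]
force: [0.5, -0.5, -3.2]
finger_gap: 0.265
gripper_force: 89.8
grip in line frame -0.0897 -0.0001 0.1281 rot err [ 0.06  0.36 -0.09] F [ 0.5 -0.5 -3.2] q [-0.53  0.57  2.4   2.6   0.47 -1.42]
row [-0.0027, -0.039, -0.0016] [0.1857, -0.0057, -0.2616] x 9 mm/row 31.3 deg/row 2.21
end q [ 0.24  0.57  2.33  3.17  0.37 -1.58] max dq/row [0.09 0.   0.02 0.07 0.02 0.03]
row [0.0073, -0.0093, 0.0051] [0.2701, 0.0001, -0.3835] x 10 mm/row 10.3 deg/row 3.23
end q [ 0.24  0.58  2.15  1.96  0.33 -0.87] max dq/row [0.01 0.   0.02 0.13 0.02 0.08]
```

```bash
python3 -m pendant '[[[-0.0027,-0.039,-0.0016,0.1857,-0.0057,-0.2616,0],[-0.0027,-0.039,-0.0016,0.1857,-0.0057,-0.2616,0],[-0.0027,-0.039,-0.0016,0.1857,-0.0057,-0.2616,0],[-0.0027,-0.039,-0.0016,0.1857,-0.0057,-0.2616,0],[-0.0027,-0.039,-0.0016,0.1857,-0.0057,-0.2616,0],[-0.0027,-0.039,-0.0016,0.1857,-0.0057,-0.2616,0],[-0.0027,-0.039,-0.0016,0.1857,-0.0057,-0.2616,0],[-0.0027,-0.039,-0.0016,0.1857,-0.0057,-0.2616,0],[-0.0027,-0.039,-0.0016,0.1857,-0.0057,-0.2616,0]]]' >/dev/null
python3 -m pendant '[[[0.0073,-0.0093,0.0051,0.2701,0.0001,-0.3835,0],[0.0073,-0.0093,0.0051,0.2701,0.0001,-0.3835,0],[0.0073,-0.0093,0.0051,0.2701,0.0001,-0.3835,0],[0.0073,-0.0093,0.0051,0.2701,0.0001,-0.3835,0],[0.0073,-0.0093,0.0051,0.2701,0.0001,-0.3835,0],[0.0073,-0.0093,0.0051,0.2701,0.0001,-0.3835,0],[0.0073,-0.0093,0.0051,0.2701,0.0001,-0.3835,0],[0.0073,-0.0093,0.0051,0.2701,0.0001,-0.3835,0],[0.0073,-0.0093,0.0051,0.2701,0.0001,-0.3835,0],[0.0073,-0.0093,0.0051,0.2701,0.0001,-0.3835,0],[0,0,0,0,0,0,0],[0,0,0,0,0,0,0]]]'
python3 - <<'E'
from where import *
T2=Rg; bar=np.array([.4494,.3108,.036]); print("grip at",c,"rot err",np.degrees((Rg*R.from_quat(s["tool_rot"]).inv()).as_rotvec()).round(2))
plan(bar+[0,0,.003]-T2.apply(rel),T2,8,s)
w=snap("wrist"); P=cloud(w); bx=tool(45.25,0)[1][:2]
m=(np.abs(P[...,2]-c[2]+.025)<.02)&(np.linalg.norm(P[...,:2]-c[:2],axis=-1)<.17); p=P[m]; A=np.c_[(p[:,:2]-c[:2])@bx,(p[:,:2]-c[:2])@[-bx[1],bx[0]],np.ones(len(p))]; print("bar top plane slope x,y, z",np.linalg.lstsq(A,p[:,2],rcond=None)[0].round(4),len(p),cv2.minAreaRect(p[:,:2].astype(np.float32)))
E
```

```text
t: 20.0
tcp_pos: [0.4515, 0.313, 0.1285]
tool_rot: [0.881, 0.365, 0.277, -0.118]
force: [-0.2, -0.3, -4.0]
finger_gap: 0.268
gripper_force: 90.0
grip in line frame -0.1378 0.3697 0.1244 rot err [ -0.25  -0.26 -52.1 ] F [-0.2 -0.3 -4. ] q [ 0.24  0.58  2.15  1.95  0.33 -0.86]
grip at [0.44890903 0.31052126 0.12441729] rot err [-0.11 -0.33  0.09]
row [-0.0076, 0.0001, 0.011] [-0.0037, 0.0028, -0.0047] x 8 mm/row 10.7 deg/row 0.05
end q [ 0.24  0.81  2.17  2.45  0.49 -1.4 ] max dq/row [0.   0.03 0.01 0.09 0.02 0.09]
bar top plane slope x,y, z [-0.002   0.0058  0.0998] 32356 ((0.45105814933776855, 0.3105429410934448), (0.049899160861968994, 0.3169752061367035), 45.22846603393555)
```

```bash
python3 -m pendant '[[[-0.0076,0.0001,0.011,-0.0037,0.0028,-0.0047,0],[-0.0076,0.0001,0.011,-0.0037,0.0028,-0.0047,0],[-0.0076,0.0001,0.011,-0.0037,0.0028,-0.0047,0],[-0.0076,0.0001,0.011,-0.0037,0.0028,-0.0047,0],[-0.0076,0.0001,0.011,-0.0037,0.0028,-0.0047,0],[-0.0076,0.0001,0.011,-0.0037,0.0028,-0.0047,0],[-0.0076,0.0001,0.011,-0.0037,0.0028,-0.0047,0],[-0.0076,0.0001,0.011,-0.0037,0.0028,-0.0047,0],[0,0,0,0,0,0,0],[-0.0007,0,0.001,0,0,0,0],[-0.0007,0,0.001,0,0,0,0],[-0.0007,0,0.001,0,0,0,0],[0,0,0,0,0,0,0]]]'
```

```text
t: 21.35
tcp_pos: [0.4532, 0.3134, 0.0412]
tool_rot: [0.88, 0.367, 0.28, -0.116]
force: [0.1, 0.8, -2.5]
finger_gap: 0.266
gripper_force: 89.8
```

```bash
python3 -m pendant '[[[-0.0007,0,0.001,0,0,0,0],[-0.0007,0,0.001,0,0,0,0],[0,0,0,0,0,0,0]]]'; python3 -m pendant '[[[0,0,0,0,0,0,1],[0,0,0,0,0,0,1],[0,0,0,0,0,0,1],[0,0,0,0,0,0,1],[0,0,0,0,0,0,1],[0,0,0,0,0,0,1],[0,0,0,0,0,0,1]]]'; python3 -m pendant '[[[0,0,-0.012,0,0,0,1],[0,0,-0.012,0,0,0,1],[0,0,-0.02,0,0,0,1],[0,0,-0.025,0,0,0,1],[0,0,-0.025,0,0,0,1],[0,0,-0.025,0,0,0,1],[0,0,-0.025,0,0,0,1],[0,0,0,0,0,0,1],[0,0,0,0,0,0,1]]]'
python3 - <<'E'
from plan import *
w=snap("wrist"); t=snap("top","pics/top9.png"); P=cloud(w)
g=(P[...,2]>.052)&(P[...,2]<.07)&(np.hypot(P[...,0]-.45,P[...,1]-.31)<.05); p=P[g]; print("grip",len(p),np.median(p,0),cv2.minAreaRect(p[:,:2].astype(np.float32)))
cc=np.array([.4494,.3108]); bx=tool(45.25,0)[1][:2]; m=(np.abs(P[...,2]-.011)<.0045)&(np.linalg.norm(P[...,:2]-cc,axis=-1)<.17)&(np.abs((P[...,:2]-cc)@bx)<.024); p=P[m]
A=np.c_[(p[:,:2]-cc)@bx,(p[:,:2]-cc)@[-bx[1],bx[0]],np.ones(len(p))]; print("bar plane",np.linalg.lstsq(A,p[:,2],rcond=None)[0].round(4),len(p))
E
```

```text
t: 21.65
tcp_pos: [0.4533, 0.3135, 0.0401]
tool_rot: [0.879, 0.366, 0.281, -0.116]
force: [-1.1, -2.6, 4.8]
finger_gap: 0.265
gripper_force: 91.2
t: 22.35
tcp_pos: [0.4531, 0.3134, 0.0389]
tool_rot: [0.88, 0.367, 0.28, -0.116]
force: [0.1, -0.3, 0.1]
finger_gap: 1.003
gripper_force: 0.0
t: 23.25
tcp_pos: [0.4064, 0.2661, 0.1337]
tool_rot: [0.88, 0.367, 0.28, -0.116]
force: [0.4, -0.1, 0.3]
finger_gap: 1.002
gripper_force: 0.0
grip 670 [0.45063895 0.31082495 0.06098887] ((0.45145589113235474, 0.31133681535720825), (0.017414052039384842, 0.023522797971963882), 45.66937255859375)
bar plane [0.0071 0.0003 0.0112] 15011
```

View pics/top9.png

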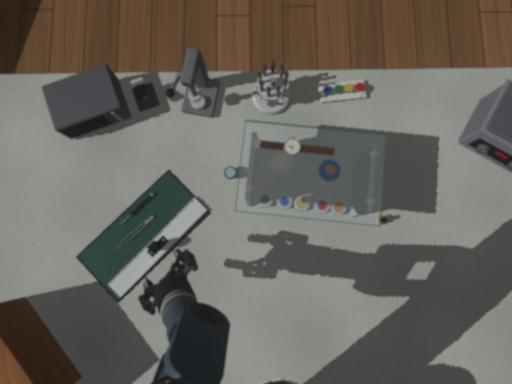

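The final top view shows the bar flat on the mat at (160,250) px, its grip within 2 mm of the start. The five caps are in one straight row from (264,199) to (339,208), and everything else is where it was. The gripper is clear, so I'm handing in.

```bash
python3 -c "
from station import job; print(job.sign_off())"
```

```text
the job is handed in; nothing more can be done
None
```

The five tins stand upright in one row flush with the panel ends to within about 1 mm by camera, the straightedge lies flat on the mat within about 2 mm of its start and released, and the job was handed in at about 23 s of the 51 s allowed; no verdict was returned.

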